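# Weigh a loaf carrier on the spring scale

### The arm

A 6-joint arm with a two-finger parallel gripper is mounted at the origin on the work surface. World frame = base frame: x ahead of the robot, y to its left, z up, the work surface at z = 0. Lengths are in m, angles in degrees, forces in N, time in s.
With the tool pointing down it reaches from about 0.4 to 0.925 m from the base axis. Payload 12.5 kg.
Tool frame: the origin (TCP) lies midway between the tips of the shut fingers; the grasp point (between the pads) lies 19 mm behind it (robot.pinch_z is the distance from the TCP to the grasp point, in m); z points along the fingers, y is the line along which they close (so a half turn about z gives the same grasp; the last joint's range is limited). The gripper opens to 95 mm and grips with 3 to 60 N. Pads are 20 mm wide; open, the fingers measure 119 mm over their backs; the gripper's body (75 mm by 180 mm) begins 59 mm behind the grasp point.
Start: joints at [-81.28, 28.126, 89.318, -0, 62.55, -6.05], TCP at [0.159, -0.604, 0.215] pointing down, gripper open.
Joint ranges: [-177.58, 177.58], [-47.91, 125.51], [2.72, 160], [-65.01, 245.01], [3.68, 167.84], [-153.87, 153.87]. Speed limits (degrees/s): [127.2, 127.2, 159.86, 180, 180, 180].

### API

Orientations are given as a 3x3 rotation matrix whose columns are the frame's x, y, z axes.
In Python, from cell import robot, cams gives the robot as it stands.
- The arm moves only by the shell command python3 -m handwheel 'ROWS'. ROWS is a JSON object of lists of equal length, an entry for each row: "rotation": the turn, a rotation vector about the tool's x, y, z in rad, a list of three; "translation": the shift along the tool's x, y, z in mm, a list of three; "jaw": the finger opening in mm, from 0 to 95.1. A call has 1 to 12 rows; each row is the pose to reach, as a shift and turn from the pose commanded when the call began, along the tool's axes at that moment; what a row does not reach only later rows make up. A row lasts 1/12 s, in which the tool goes at most 41.7 mm and 7.16 degrees, less where a joint would pass 70% of its speed; a pose out of reach is approached as far as the arm can. A call with a gripper value outside its range is refused whole. The fingers move at their own pace and stop on an object; the grip force is fixed at half the most. Time passes only in rows, so rows that repeat a pose let the fingers close. It gives the time, the measured TCP pose, the force, the opening and the grip force at its end, in the units of the state.
- robot.get_obs(): the state, without advancing time (a new reading comes with each control period).
- cams.read_camera(name): name is "scene" or "top"; returns (picture, depth): 384x512x3 uint8, blue, green, red; 384x512 float32, m along the optical axis (not along the pixel's ray), 0 where there is no reading.
- cams.camera_params(name): a dict with "intrinsics" (3x3 intrinsics, pixels), "position" and "orientation" of the camera in the world. Camera axes: x right, y up, looking along -z (the intrinsics and any distortion apply to the point x, -y, -z); pixel columns grow to the right and rows downward; lengths in m; the calibration is good to about 2 mm. A picture is of the moment at which its call begins. camera_params takes no time and is no camera call.
- robot.job_done(): hands the job in; it is judged then, once.
The state is a dict: "clock": time; "q": joint angles; "joint_vel": joint speeds; "joint_torque": joint torques, N m; "tcp_pos": TCP position; "ee_rot": TCP orientation; "contact_force": force on the tool from outside, world axes, zero at the start; "moment": the same for the moment, N m; "opening": opening from 0.0 (shut) to 1.0 (fully open); "grasp_force": force on a finger pad.
Only numpy, scipy, OpenCV 4.12 (cv2) and the standard library are available. Lean on these libraries where they do the work, as an engineer would, in place of code of your own. Each camera call takes 0.05 s, during which the arm holds its last target. There are 200 camera calls.

### The job

Pick up the loaf carrier (the board with the steel hoop and wooden grip) and hang the middle of its crossbar in the hook of the spring scale. Keep hold while the hook takes the weight and let it down slowly, without pressing on the scale, so that the hook never jumps or bounces when you let go; leave the carrier hanging level and still with the pointer settled. Do not knock the things standing around.

Things in the scene. Friction and masses are not known exactly. Their poses are not given: they have to be found in the camera images.
- carrier: loose rigid loaf carrier: board 120 (x) x 180 (y) x 10 mm, round loaf fixed on it (diameter 120, top 85 above the underside), upright rods at y +-82 bearing a level 8 mm crossbar along y; grip on the bar's middle. The hook passes along carrier x, from either side, through the window between loaf and bar (85 to 136 high). Balanced, 0.27 to 0.84 kg, varies. Origin: centre of underside, z up
- carrier_bar (a point): middle of the crossbar's centre line, 140 mm above the carrier's underside; axes as the carrier's (y along the bar)
- carrier_grip (a point): centre of the wooden grip, 42 mm above the crossbar's centre line: a block 24 (carrier x) x 18 (carrier y, pinch across this) x 40 mm high on a thin neck; its lower end is 22 mm above the crossbar's centre line; axes as the carrier's
- stand: spring scale, fixed to the table: base plate 160 x 160 x 12 mm, white column 34 x 50 mm, 380 high, graduated strip and pointer on its -y side. Origin: on the column's axis at table level; the hook arm reaches from the column along the stand's -x
- hook_seat (a point): where the hung crossbar's centre line rests, 120 mm from column axis, 248 above the table unloaded; moves with the hook. Axes as the stand's: tip points to -x, bar must lie along y. The hook is an 8 mm steel bar bent to an open-topped trough, 36 wide at the top, 14 at the bottom (centre lines); tip and the level arm behind the trough rise to 14 above the seat, underside 12 below it
- hook (a joint): travel of hook and pointer (m): 0 unloaded, grows downward, stop at 0.095. Lightly damped spring, 105 N/m, about 0.2 N preload and 0.1 N friction: it bounces if a load is let go suddenly or away from balance. A hung carrier settles between 0.02 and 0.08
- board: bystander: plain wooden board 130 x 200 x 14 with a tin-baked, box-shaped loaf on it (top 89 high), no hoop and no grip; loose; origin under its centre (mm)
- tin: bystander: dark steel loaf tin, open on top, 110 x 220 x 75; origin under its centre (mm)
- jar1: bystander: amber jar with black cap, 66 diameter, 85 high; origin under its centre (mm)
- jar2: bystander: amber jar like the other, 66 diameter, 85 high; origin under its centre (mm)
- can: bystander: upright can, 66 diameter, 120 high; origin under its centre (mm)
- mug: bystander: white mug, 80 diameter, 90 high; origin under its centre (mm)
- brush: bystander: pastry brush lying on the table; origin under its middle (mm)
Not all that is in view belongs to the job. What is shaped like the carrier but blue or turquoise is not meant.

How it is judged (in metres and radians):
On the way, in this order (a step that is already met when the one before it is completed fails the run):
1. the carrier is lifted clear of the table by its grip (height (world z) of carrier above 0.04 m and contact force between the fingers and carrier above 1 N), for 0.2 s.
2. the crossbar lies in the hook and the hook is going down under it while the gripper still holds the carrier (x of carrier_bar in the frame of hook_seat between -0.01 and 0.01 m and y of carrier_bar in the frame of hook_seat between -0.015 and 0.015 m and z of carrier_bar in the frame of hook_seat between -0.006 and 0.006 m and value of joint hook above 0.01 m and contact force between the fingers and carrier above 1 N), for 0.2 s.
At the end, for the whole second after the job is handed in: Carrier hangs released by mid-crossbar in the hook (bar within 10 mm across, 15 mm along, 6 mm in height of the seat), level within 8 degrees, at rest (under 30 mm/s), underside over 15 mm above the table; hook pulled down over 15 mm and settled (under 10 mm/s) (x of carrier_bar in the frame of hook_seat between -0.01 and 0.01 m and y of carrier_bar in the frame of hook_seat between -0.015 and 0.015 m and z of carrier_bar in the frame of hook_seat between -0.006 and 0.006 m and value of joint hook above 0.015 m and velocity of joint hook between -0.01 and 0.01 m/s and angle between carrier's own z axis and vertical below 0.14 rad and linear speed of carrier below 0.03 m/s and height (world z) of carrier above 0.015 m and contact force between the fingers and carrier below 0.1 N); the robot touches nothing.
It fails at once if the hook and pointer jump or bounce faster than 0.08 m/s: the load was dropped, let down too fast, or let go away from balance (velocity of joint hook above 0.08 m/s or velocity of joint hook below -0.08 m/s).
It fails at once if the carrier is pressed or knocked against the scale with more than 16 N (contact force between carrier and stand above 16 N).
It fails at once if the hook is pressed down close to its stop, beyond 90 mm (value of joint hook above 0.09 m).
It fails at once if the arm or fingers press on the scale itself with more than 6 N (contact force between any of the arm, the fingers and stand above 6 N).
It fails at once if something standing around is knocked away by more than 30 mm (distance of any of board, tin, jar1, jar2, can, mug, brush from where it was at the start of the episode above 0.03 m).
It also fails if it takes over 69 s, if anything falls off the work surface, if the arm or the gripper's body presses on something with over 40 N, if the wrist force passes 120 N, or if a joint passes its speed limit or range.

## Working session

There is one attempt and no reset: what is moved stays moved. The work goes in short steps, Python scripts to look and compute and a shell command to move; the robot and the scene stay as the last step left them, time stands still between calls to the robot, and variables do not carry over. Pictures are saved under pics/ and viewed, at most 10 in all, crops included, and the job is handed in when it is done.

```bash
ls; mkdir -p pics
cat > h.py <<'E'
import numpy as np, cv2
from cell import robot, cams
def cloud(name):
    im,d=cams.read_camera(name); p=cams.camera_params(name)
    K=np.array(p["intrinsics"]);R=np.array(p["orientation"]);t=np.array(p["position"])
    if R.shape!=(3,3): print("orient",R)
    v,u=np.mgrid[0:d.shape[0],0:d.shape[1]]
    X=np.stack([(u-K[0,2])/K[0,0]*d,-(v-K[1,2])/K[1,1]*d,-d],-1)@R.T+t
    X[d==0]=np.nan
    return im,d,X
E
python3 - <<'E'
from h import *
for n in("scene","top"):
    im,d,X=cloud(n); np.savez(f"{n}0.npz",im=im,d=d,X=X); cv2.imwrite(f"pics/{n}0.png",im); p=cams.camera_params(n); print(n,p["position"],np.round(p["intrinsics"],1).tolist(), np.round(p["orientation"],3).tolist(),[k for k in p])
print(robot.get_obs())
E
```

```text
pics
scene [1.41264946 0.86223963 1.16491046] [[405.2, 0.0, 255.6], [0.0, 405.2, 193.4], [0.0, 0.0, 1.0]] [[-0.731, -0.412, 0.544], [0.683, -0.441, 0.582], [0.0, 0.797, 0.604]] ['intrinsics', 'position', 'orientation']
top [ 0.2384004  -0.12871282  1.62269318] [[440.1, 0.0, 255.6], [0.0, 440.1, 196.2], [0.0, 0.0, 1.0]] [[0.007, 0.986, -0.166], [-1.0, 0.004, -0.017], [-0.016, 0.166, 0.986]] ['intrinsics', 'position', 'orientation']
{'clock': 0.1, 'q': array([-8.12802239e+01,  2.81607964e+01,  8.93449897e+01, -1.06099304e-03,
        6.25507419e+01, -6.04965250e+00]), 'joint_vel': array([-0.01231726, -0.10384244, -0.10980214, -0.00246391, -0.05483234,
        0.00628964]), 'joint_torque': array([ 3.04517205e-03, -6.13621116e+01, -2.58605433e+01,  6.94618584e-02,
        4.70366946e-02, -5.90787886e-05]), 'tcp_pos': array([ 0.15932538, -0.60413651,  0.21412896]), 'ee_rot': array([[ 9.66957378e-01,  2.54938033e-01, -1.65813513e-04],
       [ 2.54938072e-01, -9.66956893e-01,  9.72704212e-04],
       [ 8.76447792e-05, -9.82835692e-04, -9.99999513e-01]]), 'contact_force': array([-0.64245496, -0.15802201,  0.21259315]), 'moment': array([0.04344725, 0.04931937, 0.00275228]), 'grasp_force': 0.0, 'opening': 1.0013269263153066}
```

View pics/scene0.png

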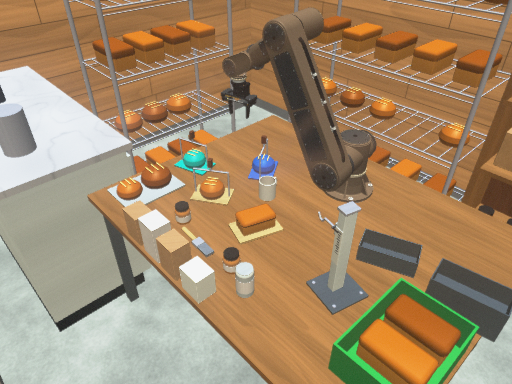

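View pics/top0.png

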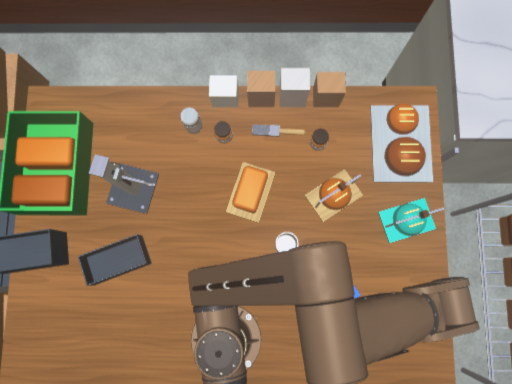

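The carrier could be confused with these, given as scene/top pixels:
- natural board with round loaf and hoop: (212,190)/(335,193)
- turquoise twin: (194,158)/(410,220)
- blue twin: (263,165)/(355,293)
- plain board with box loaf and no hoop: (256,222)/(250,190)

I choose the natural wood one. The scale stands at scene (340,260), top (132,187). Next I take a close crop to check the choice and measure.

Run:
```python
from h import *
s=np.load("scene0.npz");t=np.load("top0.npz")
c=lambda im,x,y,w,h:cv2.resize(im[y:y+h,x:x+w],(400,300),interpolation=cv2.INTER_CUBIC)
cv2.imwrite("pics/crop1.png",np.vstack([np.hstack([c(s["im"],180,160,64,48),c(t["im"],300,165,72,54)]),np.hstack([c(s["im"],300,195,80,60),c(t["im"],84,145,80,60)])]))
X=t["X"];im=t["im"]
# carrier region
R=X[165:225,300:372].reshape(-1,3)
z=R[:,2]
for lo,hi in((0.005,0.03),(0.06,0.1),(0.125,0.15),(0.15,0.22)):
    m=(z>lo)&(z<hi)&(R[:,1]<10); P=R[m]
    if len(P)>3:
        (cx,cy),(w,h),a=cv2.minAreaRect((P[:,:2]*1000).astype(np.float32)); print(lo,hi,len(P),P.mean(0).round(4),"rect",cx,cy,w,h,a, np.percentile(P[:,2],[5,50,95]).round(3))
print("stand")
R=X[140:220,80:165].reshape(-1,3);z=R[:,2]
for lo,hi in((0.006,0.02),(0.2,0.30),(0.37,0.40)):
    m=(z>lo)&(z<hi); P=R[m]
    if len(P)>3:
        (cx,cy),(w,h),a=cv2.minAreaRect((P[:,:2]*1000).astype(np.float32)); print(lo,hi,len(P),P.mean(0).round(4),"rect",cx,cy,w,h,a, np.percentile(P[:,2],[5,50,95]).round(3))
for n,X in(("s",s["X"][180:310,295:385]),("s",s["X"][160:208,180:244])):
    R=X.reshape(-1,3);z=R[:,2]
    for lo,hi in((0.006,0.02),(.06,.1),(0.13,.148),(0.155,0.21),(0.2,0.30),(0.375,0.40)):
        m=(z>lo)&(z<hi); P=R[m]
        if len(P)>3:
            (cx,cy),(w,h),a=cv2.minAreaRect((P[:,:2]*1000).astype(np.float32)); print(n,lo,hi,len(P),P.mean(0).round(4),"rect",cx,cy,w,h,a)
```

```text
0.005 0.03 824 [ 0.5137 -0.3871  0.0095] rect 519.01025390625 -398.3411865234375 222.7073974609375 267.9804992675781 0.2729910910129547 [0.005 0.009 0.016]
0.06 0.1 499 [ 0.5097 -0.385   0.0745] rect 512.4512329101562 -387.93896484375 102.65528869628906 133.4053955078125 69.8390884399414 [0.062 0.075 0.088]
0.125 0.15 98 [ 0.5143 -0.3883  0.1419] rect 515.0005493164062 -389.2088623046875 8.04819107055664 168.84503173828125 33.50503158569336 [0.137 0.142 0.148]
0.15 0.22 58 [ 0.5131 -0.3876  0.1937] rect 513.8610229492188 -388.28143310546875 23.385332107543945 21.687808990478516 44.89970779418945 [0.17  0.199 0.205]
stand
0.006 0.02 1496 [0.5388 0.3701 0.0116] rect 574.0714111328125 395.8924865722656 304.5198669433594 314.0107116699219 0.20345714688301086 [0.006 0.011 0.018]
0.2 0.3 299 [0.5255 0.3154 0.2641] rect 529.428466796875 290.18426513671875 154.94041442871094 58.77989959716797 80.35887145996094 [0.208 0.264 0.299]
0.37 0.4 314 [0.536  0.3509 0.3794] rect 536.3455200195312 352.0628967285156 44.72539138793945 61.43130111694336 72.91899871826172 [0.375 0.379 0.384]
s 0.006 0.02 
[... 647 characters left out ...]
1.8725700378418
s 0.375 0.4 195 [0.546  0.3532 0.3794] rect 545.0242919921875 351.869384765625 49.02153015136719 61.74595260620117 75.3875503540039
s 0.006 0.02 497 [ 0.5028 -0.4546  0.0103] rect 471.548828125 -479.17608642578125 403.9637756347656 334.2463073730469 48.331642150878906
s 0.06 0.1 326 [ 0.5604 -0.3808  0.0761] rect 530.411865234375 -416.8852233886719 411.7796325683594 211.5075225830078 50.116214752197266
s 0.13 0.148 68 [ 0.5227 -0.3884  0.1416] rect 521.750244140625 -389.29315185546875 17.291152954101562 167.71368408203125 34.77183151245117
s 0.155 0.21 43 [ 0.5257 -0.385   0.1824] rect 522.3733520507812 -384.3092346191406 18.525074005126953 29.64522933959961 87.53099060058594
```

View pics/crop1.png

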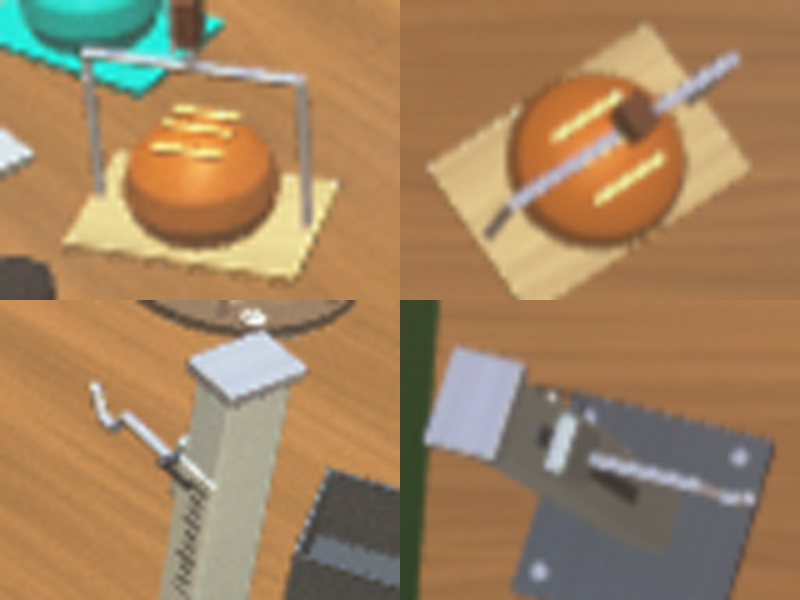

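The crop confirms it: natural board, round loaf, steel hoop, brown grip (top (335,193)). The hook runs from the column towards top (152,182), which is roughly world -y. Next I refine the hook and the carrier yaw.

```bash
cat >> h.py <<'E'
def rect(P):
    r=cv2.minAreaRect((P[:,:2]*1000).astype(np.float32)); return np.round(np.r_[r[0],r[1],r[2]],1)
def hookpts(X,col,yaw):
    c,s=np.cos(np.radians(yaw)),np.sin(np.radians(yaw)); ex=np.array([c,s,0]);ey=np.array([-s,c,0])
    R=X.reshape(-1,3); R=R[np.isfinite(R[:,0])]; D=R-np.r_[col,0]
    L=np.stack([D@ex,D@ey,R[:,2]],-1)
    return R,L
E
python3 - <<'E'
from h import *
for n,col in(("top",(.5363,.3521)),("scene",(.545,.3519))):
    d=np.load(n+"0.npz");X=d["X"]
    R,L=hookpts(X,col,74)
    m=(L[:,0]>-.16)&(L[:,0]<-.06)&(abs(L[:,1])<.03)&(L[:,2]>.2)&(L[:,2]<.3)
    P=L[m]; W=R[m]; 
    v=np.polyfit(P[:,0],P[:,1],1); print(n,"line y=%.3f x+%.4f"%tuple(v), m.sum(),"ycentre at -.12",np.polyval(v,-.12))
    for a in np.arange(-.16,-.06,.01):
        k=(P[:,0]>=a)&(P[:,0]<a+.01)
        if k.any(): print("  %.2f n%d y %.4f z %.3f-%.3f"%(a,k.sum(),P[k,1].mean(),P[k,2].min(),P[k,2].max()))
    m=(abs(R[:,0]-.56)<.25)&(abs(L[:,0])<.12)&(abs(L[:,1])<.12)&(R[:,2]>.008)&(R[:,2]<.02); print("base",m.sum(),rect(R[m]),R[m].mean(0))
    hsv=cv2.cvtColor(d["im"],cv2.COLOR_BGR2HSV).reshape(-1,3); R=X.reshape(-1,3)
    near=(abs(R[:,0]-.515)<.13)&(abs(R[:,1]+.389)<.13)
    b=near&(R[:,2]>.006)&(R[:,2]<.014)&(hsv[:,2]>190); print("board",b.sum(),rect(R[b]))
    b=near&(R[:,2]>.03)&(R[:,2]<.088); print("loaf",b.sum(),rect(R[b]))
    b=near&(R[:,2]>.175)&(R[:,2]<.22); print("grip",b.sum(),rect(R[b]),R[b].mean(0),R[b][:,2].max())
E
```

```text
top line y=0.027 x+-0.0004 64 ycentre at -.12 -0.0036338512387391773
  -0.14 n8 y -0.0041 z 0.250-0.266
  -0.13 n5 y -0.0038 z 0.242-0.247
  -0.12 n10 y -0.0034 z 0.240-0.254
  -0.11 n8 y -0.0035 z 0.247-0.264
  -0.10 n9 y -0.0026 z 0.257-0.263
  -0.09 n6 y -0.0033 z 0.257-0.265
  -0.08 n10 y -0.0023 z 0.256-0.264
  -0.07 n8 y -0.0020 z 0.256-0.265
base 1097 [538.5 349.7 227.3 244.9  69.6] [0.52687704 0.35138391 0.01258156]
board 447 [ 515.7 -390.2  117.8  179.7   33.4]
loaf 693 [ 512.5 -388.   118.4  121.1   77.1]
grip 51 [ 514.7 -389.2   23.2   19.4   42.4] [ 0.51371381 -0.38817087  0.19727763] 0.20795194454006483
scene line y=0.038 x+0.0007 50 ycentre at -.12 -0.0038820528675238618
  -0.14 n9 y -0.0041 z 0.247-0.261
  -0.13 n7 y -0.0038 z 0.242-0.253
  -0.12 n5 y -0.0053 z 0.239-0.246
  -0.11 n7 y -0.0036 z 0.240-0.262
  -0.10 n6 y -0.0030 z 0.254-0.263
  -0.09 n5 y -0.0017 z 0.257-0.264
  -0.08 n7 y -0.0017 z 0.258-0.264
  -0.07 n4 y -0.0025 z 0.259-0.261
base 1168 [546.6 362.6 162.6 161.3  75.8] [0.55980383 0.37360317 0.01206924]
board 226 [ 522.6 -390.8  125.1  181.9   32.9]
loaf 436 [ 529.7 -378.7   98.1  158.    57.1]
grip 35 [ 524.4 -388.4   30.5   20.    36.3] [ 0.52478008 -0.38634212  0.19340233] 0.2058184712176504
```

```bash
python3 -m handwheel '{"rotation":[[0,0,0],[0,0,-0.03],[0,0,-0.06],[0,0,-0.09],[0,0,-0.12],[0,0,-0.15],[0,0,-0.18],[0,0,-0.21],[0,0,-0.24],[0,0,-0.27],[0,0,-0.30],[0,0,-0.323]],"translation":[[0,0,-36],[37,-11,-45],[74,-21,-50],[111,-32,-50],[148,-42,-50],[185,-53,-50],[221,-63,-50],[257,-74,-50],[294,-84,-50],[330,-95,-50],[366,-105,-50],[402,-116,-45]],"jaw":[95,95,95,95,95,95,70,70,70,70,70,70]}'
python3 - <<'E'
from h import *
o=robot.get_obs(); print(o["clock"],o["tcp_pos"],o["ee_rot"].round(3).tolist(),o["contact_force"],o["q"])
for n in("scene","top"):
    im,d,X=cloud(n); np.savez(f"{n}1.npz",im=im,d=d,X=X); cv2.imwrite(f"pics/{n}1.png",im)
c=lambda n,x,y,w,h:cv2.resize(cv2.imread(f"pics/{n}1.png")[y:y+h,x:x+w],(400,300),interpolation=cv2.INTER_CUBIC)
cv2.imwrite("pics/crop2.png",np.hstack([c("scene",160,130,96,72),c("top",280,150,96,72)]))
E
```

```text
clock: 1.1
tcp_pos: [0.5201, -0.3886, 0.2602]
ee_rot: [[0.835, 0.55, 0.001], [0.55, -0.835, -0.001], [0.0, 0.001, -1.0]]
contact_force: [0.6, -0.8, -0.4]
opening: 0.74
grasp_force: 0.0
1.1 [ 0.5201386  -0.38864108  0.26016045] [[0.835, 0.55, 0.001], [0.55, -0.835, -0.001], [0.0, 0.001, -1.0]] [ 0.5720319  -0.79633907 -0.36091762] [-4.25900092e+01  2.79605554e+01  8.23337713e+01 -4.69505332e-03
  6.96468511e+01  1.40441115e+01]
```

View pics/crop2.png

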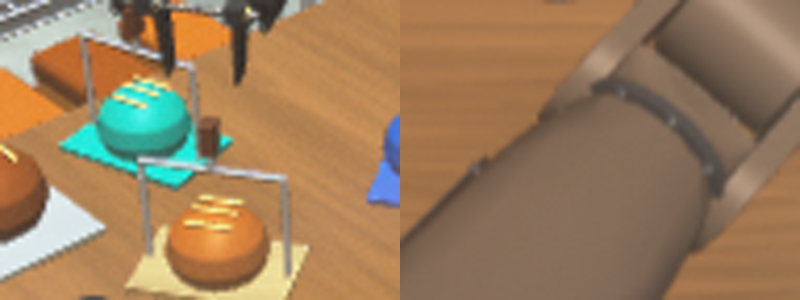

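The scene crop shows the fingers above the grip, tips near scene (200,147) and (217,149), with the grip at (210,163) below. I check the camera against the known TCP, because the two cameras differ by 7 mm in x.

```bash
cat >> h.py <<'E'
def proj(name,P):
    p=cams.camera_params(name);K=np.array(p["intrinsics"]);R=np.array(p["orientation"]);t=np.array(p["position"])
    c=(np.asarray(P)-t)@R; return np.array([K[0,2]+K[0,0]*c[0]/-c[2],K[1,2]-K[1,1]*c[1]/-c[2]])
E
python3 - <<'E'
from h import *
d=np.load("scene1.npz");X=d["X"];R=X[125:175,180:240].reshape(-1,3)
o=robot.get_obs();T=o["tcp_pos"];E=o["ee_rot"]
g=d["im"].max(2)[125:175,180:240].reshape(-1)
L=(R-T)@E
m=(abs(L[:,0])<.04)&(abs(L[:,1])<.07)&(L[:,2]>-.04)&(L[:,2]<.02)&(g<90)
for k in np.where(m)[0][::1]: pass
P=L[m]
for s in(-1,1):
    q=P[P[:,1]*s>0]; print(s,len(q),"x",np.percentile(q[:,0],[5,50,95]).round(4),"y",np.percentile(q[:,1],[5,50,95]).round(4),"z",np.percentile(q[:,2],[50,100]).round(4))
print(o["opening"],proj("scene",T),[proj("scene",T+E@[0,s*.035,0]) for s in(-1,1)])
print("grip proj .519:",proj("scene",[.519,-.3895,.182]),proj("scene",[.519,-.3895,.202]))
hsv=cv2.cvtColor(d["im"],cv2.COLOR_BGR2HSV)[150:172,200:222]
gg=(d["im"].max(2)[150:172,200:222]<130)&(X[150:172,200:222,2]>.16)&(X[150:172,200:222,2]<.21)
v,u=np.where(gg); print("grip px",gg.sum(),u.mean()+200,v.mean()+150,u.min()+200,u.max()+200,v.min()+150,v.max()+150)
E
```

```text
-1 20 x [-0.0083  0.0074  0.0137] y [-0.043  -0.0396 -0.0352] z [-0.0223  0.0005]
1 20 x [-0.0097  0.0074  0.0143] y [0.0357 0.0375 0.0436] z [-0.025 -0.008]
0.7354257897577001 [208.98476455 148.29031944] [array([216.68536568, 149.24477904]), array([201.34055856, 147.34284981])]
grip proj .519: [210.25221457 162.57333156] [209.94932694 158.77109476]
grip px 37 209.67567567567568 163.59459459459458 207 212 160 167
```

```bash
python3 -m handwheel '{"rotation":[[0,0,0],[0,0,0],[0,0,0],[0,0,0],[0,0,0],[0,0,0],[0,0,0],[0,0,0],[0,0,0],[0,0,0],[0,0,0],[0,0,0]],"translation":[[0,0,20],[0,0,45],[0,0,65],[0,0,80],[0,0,92],[0,0,92],[0,0,92],[0,0,92],[0,0,92],[0,0,92],[0,0,92],[0,0,92]],"jaw":[70,70,70,70,70,70,40,0,0,0,0,0]}'; python3 -m handwheel '{"rotation":[[0,0,0],[0,0,0],[0,0,0],[0,0,0]],"translation":[[0,0,0],[0,0,0],[0,0,0],[0,0,0]],"jaw":[0,0,0,0]}'
```

```text
clock: 2.2
tcp_pos: [0.5186, -0.3898, 0.1681]
ee_rot: [[0.836, 0.549, 0.0], [0.549, -0.836, -0.001], [0.0, 0.001, -1.0]]
contact_force: [0.9, 0.1, 0.1]
opening: 0.373
grasp_force: 0.0
clock: 2.53
tcp_pos: [0.5183, -0.3895, 0.1673]
ee_rot: [[0.836, 0.549, -0.001], [0.549, -0.836, 0.0], [-0.0, -0.001, -1.0]]
contact_force: [0.0, -0.4, -4.3]
opening: 0.185
grasp_force: 30.0
```

```bash
python3 -m handwheel '{"rotation":[[0,0,0],[0,0,0],[0,0,0],[0,0,0],[0,0,0],[0,0,0],[0,0,0],[0,0,0],[0,0,0],[0,0,0],[0,0,0],[0,0,0]],"translation":[[0,0,-5],[0,0,-15],[0,0,-30],[0,0,-47],[0,0,-64],[0,0,-81],[0,0,-98],[0,0,-115],[0,0,-132],[0,0,-148],[0,0,-160],[0,0,-165]],"jaw":[0,0,0,0,0,0,0,0,0,0,0,0]}'
python3 - <<'E'
from h import *
o=robot.get_obs(); print(o["clock"],o["tcp_pos"],o["contact_force"],o["moment"],o["q"],o["opening"],o["grasp_force"])
im,d,X=cloud("scene"); np.savez("scene2.npz",im=im,d=d,X=X); cv2.imwrite("pics/scene2.png",im)
R=X.reshape(-1,3); T=o["tcp_pos"];E=o["ee_rot"]; L=(R-T)@E
hsv=cv2.cvtColor(im,cv2.COLOR_BGR2HSV).reshape(-1,3)
near=(abs(L[:,0])<.11)&(abs(L[:,1])<.11)
m=near&(abs(L[:,2]-.0235)<.012)&(hsv[:,1]<80); P=L[m]
print("bar n",m.sum(), np.polyfit(P[:,1],P[:,0],1).round(4),np.polyfit(P[:,1],P[:,2],1).round(4),P[:,1].min(),P[:,1].max())
m=near&(L[:,2]>.14)&(L[:,2]<.18); P=L[m]
r=cv2.minAreaRect((P[:,:2]*1000).astype(np.float32)); print("board",r)
m=m&(hsv[:,2]>170);P=L[m];A=np.c_[P[:,:2],np.ones(len(P))];print(len(P),np.linalg.lstsq(A,P[:,2],rcond=None)[0])
E
```

```text
clock: 3.53
tcp_pos: [0.5187, -0.3898, 0.3354]
ee_rot: [[0.836, 0.549, 0.002], [0.549, -0.836, -0.002], [0.001, 0.003, -1.0]]
contact_force: [-0.0, -0.2, -3.1]
opening: 0.193
grasp_force: 30.0
3.5333 [ 0.5186565  -0.38975186  0.33540122] [-0.03561739 -0.22477253 -3.11279763] [ 0.03487019 -0.01109209 -0.033079  ] [-4.27520872e+01  2.51446021e+01  7.58405044e+01 -3.35885773e-03
  7.88394404e+01  1.39656560e+01] 0.19300667507527375 29.996427297592163
bar n 66 [0.0015 0.004 ] [-0.0076  0.0246] -0.08671149448086082 0.08133522501396953
board ((8.852863311767578, -0.5915603637695312), (184.01666259765625, 127.09591674804688), 86.90453338623047)
297 [ 0.00217646 -0.00219617  0.15716858]
```

```bash
python3 -m handwheel '{"rotation":[[0,0,0],[0,0,0],[0,0,0],[0,0,0],[0,0,0],[0,0,0],[0,0,0],[0,0,0],[0,0,0],[0,0,0],[0,0,0],[0,0,0]],"translation":[[2,-4,0],[7,-12,0],[14,-25,0],[24,-43,0],[36,-64,0],[49,-87,0],[62,-110,0],[75,-133,0],[88,-156,0],[101,-180,0],[114,-203,0],[127,-226,0]],"jaw":[0,0,0,0,0,0,0,0,0,0,0,0]}'
python3 -m handwheel '{"rotation":[[0,0,-0.03],[0,0,-0.09],[0,0,-0.16],[0,0,-0.24],[0,0,-0.32],[0,0,-0.40],[0,0,-0.48],[0,0,-0.56],[0,0,-0.63],[0,0,-0.68],[0,0,-0.72],[0,0,-0.737]],"translation":[[13,-23,0],[26,-46,0],[39,-69,0],[52,-92,0],[65,-115,0],[77,-137,0],[88,-158,0],[98,-176,0],[107,-191,0],[114,-203,0],[119,-211,0],[121,-215,0]],"jaw":[0,0,0,0,0,0,0,0,0,0,0,0]}'
```

```text
clock: 4.58
tcp_pos: [0.4997, -0.129, 0.3319]
ee_rot: [[0.836, 0.549, -0.001], [0.549, -0.836, 0.001], [-0.001, -0.001, -1.0]]
contact_force: [0.6, 0.5, -3.9]
opening: 0.19
grasp_force: 30.0
clock: 5.58
tcp_pos: [0.4831, 0.1163, 0.3321]
ee_rot: [[0.247, 0.969, -0.001], [0.969, -0.247, 0.0], [-0.0, -0.001, -1.0]]
contact_force: [-0.1, -0.8, -3.3]
opening: 0.184
grasp_force: 30.0
```

Now I look at the carrier against the hook in the same views, before going in.

```bash
cat > look.py <<'E'
import sys
from h import *
tag=sys.argv[1]
o=robot.get_obs();T=o["tcp_pos"];E=o["ee_rot"];print(o["clock"],T.round(4),o["contact_force"].round(2))
for n in("scene","top"):
    im,d,X=cloud(n); np.savez(f"{n}{tag}.npz",im=im,d=d,X=X); cv2.imwrite(f"pics/{n}{tag}.png",im)
    R=X.reshape(-1,3); L=(R-T)@E
    hsv=cv2.cvtColor(im,cv2.COLOR_BGR2HSV).reshape(-1,3)
    m=(abs(L[:,0])<.03)&(abs(L[:,1])<.1)&(abs(L[:,1])>.015)&(abs(L[:,2]-.025)<.012)&(hsv[:,1]<90); P=L[m]
    if m.sum()>8: print(n,"bar n",m.sum(),"x",np.polyfit(P[:,1],P[:,0],1).round(4),"z",np.polyfit(P[:,1],P[:,2],1).round(4),P[:,1].min().round(4),P[:,1].max().round(4))
    m=(L[:,0]>.04)&(L[:,0]<.2)&(abs(L[:,1])<.03)&(R[:,2]>.13)&(R[:,2]<.28)&(hsv[:,1]<90); P=L[m];Z=R[m][:,2]
    if m.sum()>8:
        print(n,"hook n",m.sum(),"y-fit",np.polyfit(P[:,0],P[:,1],1).round(4))
        for a in np.arange(.04,.2,.01):
            k=(P[:,0]>=a)&(P[:,0]<a+.01)
            if k.any(): print("  %.2f n%d y %.4f z %.4f %.3f-%.3f"%(a,k.sum(),P[k,1].mean(),Z[k].mean(),Z[k].min(),Z[k].max()))
s=lambda n,x,y,w,h:cv2.resize(cv2.imread(f"pics/{n}{tag}.png")[y:y+h,x:x+w],(400,300),interpolation=cv2.INTER_CUBIC)
cv2.imwrite(f"pics/crop{tag}.png",np.hstack([s("scene",250,190,128,96),s("top",90,130,128,96)]))
E
python3 look.py 3
```

```text
5.5833 [0.4831 0.1163 0.3321] [-0.06 -0.84 -3.28]
scene bar n 75 x [-0.0078  0.002 ] z [0.0095 0.0257] -0.0804 0.0865
scene hook n 53 y-fit [ 0.0285 -0.0034]
  0.05 n2 y -0.0076 z 0.1732 0.173-0.174
  0.10 n7 y 0.0002 z 0.2541 0.247-0.262
  0.11 n9 y 0.0015 z 0.2464 0.239-0.258
  0.12 n5 y 0.0018 z 0.2424 0.237-0.247
  0.13 n8 y 0.0003 z 0.2518 0.245-0.261
  0.14 n3 y -0.0010 z 0.2583 0.257-0.259
  0.15 n5 y 0.0005 z 0.2600 0.257-0.264
  0.16 n4 y 0.0006 z 0.2598 0.258-0.262
  0.17 n8 y 0.0012 z 0.2602 0.256-0.263
  0.18 n2 y 0.0008 z 0.2613 0.261-0.262
top hook n 9 y-fit [ 0.0333 -0.0134]
  0.11 n1 y -0.0095 z 0.2407 0.241-0.241
  0.19 n8 y -0.0069 z 0.2627 0.259-0.267
```

View pics/crop3.png

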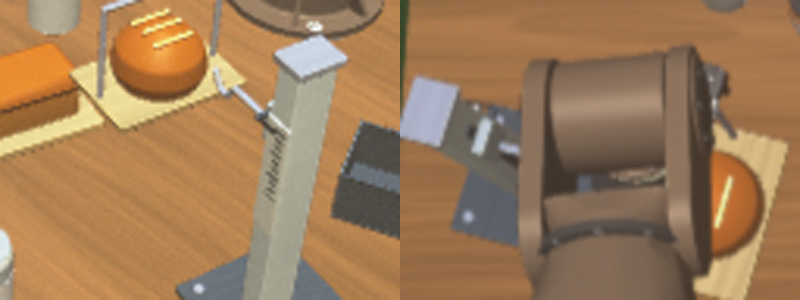

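The scene crop shows the held hoop with the hook tip (crop (218,75)) lined up with the window. The trough lies 119 mm ahead along tool x, offset sideways about 1 mm. I go down 27 mm and then in.

```bash
python3 -m handwheel '{"rotation":[[0,0,0],[0,0,0],[0,0,0],[0,0,0],[0,0,0],[0,0,0],[0,0,0],[0,0,0],[0,0,0],[0,0,0],[0,0,0],[0,0,0]],"translation":[[0,0,10],[0,0,20],[0,0,27],[5,0,27],[17,0,27],[34,0,27],[52,0,27],[70,1,27],[88,1,27],[104,1,27],[115,1,27],[119,1,27]],"jaw":[0,0,0,0,0,0,0,0,0,0,0,0]}'; python3 look.py 4
```

```text
clock: 6.68
tcp_pos: [0.515, 0.2319, 0.3055]
ee_rot: [[0.249, 0.968, 0.0], [0.968, -0.249, 0.0], [0.0, 0.0, -1.0]]
contact_force: [0.6, -0.3, -3.7]
opening: 0.189
grasp_force: 30.0
6.6833 [0.515  0.2319 0.3055] [ 0.59 -0.34 -3.73]
scene bar n 82 x [-0.0002  0.002 ] z [0.0069 0.0252] -0.0797 0.0881
scene hook n 589 y-fit [-0.2916  0.0463]
  0.04 n6 y -0.0013 z 0.2604 0.257-0.265
  0.05 n3 y -0.0022 z 0.2590 0.259-0.259
  0.06 n5 y -0.0002 z 0.2621 0.260-0.264
  0.09 n4 y 0.0145 z 0.2586 0.253-0.264
  0.10 n18 y 0.0227 z 0.2091 0.131-0.277
  0.11 n59 y 0.0239 z 0.2104 0.138-0.280
  0.12 n77 y 0.0237 z 0.2094 0.131-0.278
  0.13 n292 y 0.0033 z 0.2076 0.130-0.279
  0.14 n125 y 0.0004 z 0.2093 0.133-0.278
top bar n 40 x [ 0.013  -0.0024] z [0.0319 0.0232] 0.0162 0.0796
```

View pics/crop4.png

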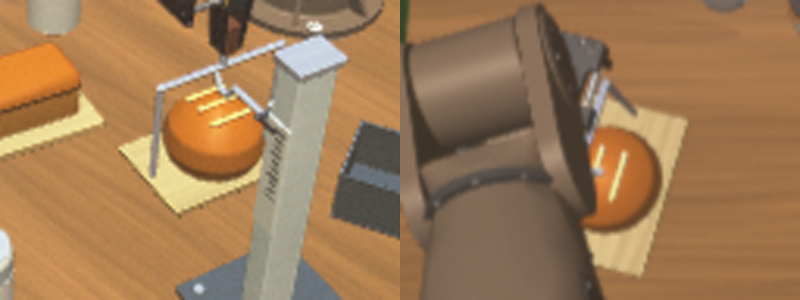

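```bash
python3 -m handwheel '{"rotation":[[0,0,0],[0,0,0],[0,0,0],[0,0,0],[0,0,0],[0,0,0],[0,0,0],[0,0,0],[0,0,0],[0,0,0],[0,0,0],[0,0,0]],"translation":[[0,0,3],[0,0,6],[0,0,9],[0,0,12],[0,0,15],[0,0,17],[0,0,19],[0,0,20.5],[0,0,22],[0,0,23],[0,0,24],[0,0,24]],"jaw":[0,0,0,0,0,0,0,0,0,0,0,0]}'; python3 look.py 5 | head -3; python3 -m handwheel '{"rotation":[[0,0,0],[0,0,0],[0,0,0],[0,0,0],[0,0,0],[0,0,0],[0,0,0],[0,0,0],[0,0,0],[0,0,0],[0,0,0],[0,0,0]],"translation":[[0,0,1],[0,0,2],[0,0,3],[0,0,4.5],[0,0,6],[0,0,7.5],[0,0,9],[0,0,10.5],[0,0,12],[0,0,13.5],[0,0,15],[0,0,16]],"jaw":[0,0,0,0,0,0,0,0,0,0,0,0]}'; python3 look.py 6
```

```text
clock: 7.78
tcp_pos: [0.5146, 0.23, 0.2814]
ee_rot: [[0.25, 0.968, -0.0], [0.968, -0.25, -0.0], [-0.0, -0.0, -1.0]]
contact_force: [0.8, -0.1, -3.5]
opening: 0.187
grasp_force: 30.0
7.7833 [0.5146 0.23   0.2814] [ 0.83 -0.11 -3.49]
scene bar n 78 x [-0.0069  0.0019] z [0.0143 0.0256] -0.0775 0.0886
scene hook n 592 y-fit [-0.288   0.0461]
clock: 8.88
tcp_pos: [0.5147, 0.2301, 0.2655]
ee_rot: [[0.25, 0.968, 0.0], [0.968, -0.25, 0.0], [0.0, 0.0, -1.0]]
contact_force: [-0.5, 0.6, -2.1]
opening: 0.192
grasp_force: 30.0
8.8833 [0.5147 0.2301 0.2655] [-0.48  0.57 -2.07]
scene bar n 81 x [-0.0008  0.0017] z [0.0039 0.0257] -0.0827 0.0879
scene hook n 603 y-fit [-0.2712  0.0437]
  0.04 n7 y -0.0017 z 0.2479 0.242-0.252
  0.05 n3 y -0.0022 z 0.2475 0.247-0.248
  0.06 n5 y -0.0016 z 0.2489 0.246-0.253
  0.07 n1 y -0.0010 z 0.2526 0.253-0.253
  0.09 n10 y 0.0170 z 0.2633 0.241-0.278
  0.10 n15 y 0.0226 z 0.2335 0.139-0.279
  0.11 n58 y 0.0233 z 0.2074 0.132-0.278
  0.12 n68 y 0.0238 z 0.2092 0.133-0.279
  0.13 n156 y 0.0088 z 0.2084 0.130-0.278
  0.14 n280 y -0.0003 z 0.2075 0.131-0.279
top bar n 34 x [ 0.0189 -0.0025] z [0.0132 0.024 ] 0.0156 0.0787
```

View pics/crop6.png

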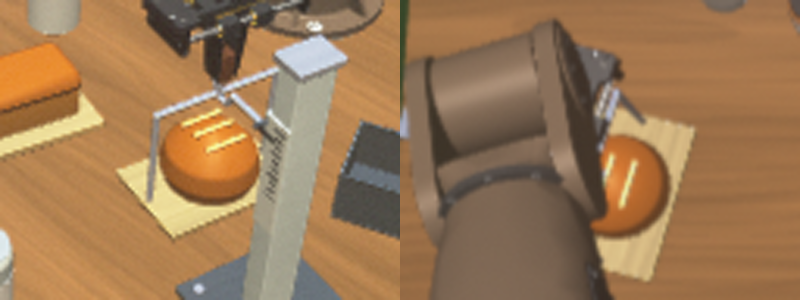

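```bash
cat > f.py <<'E'
from h import *
F=[];A=[];B=[]
for i in range(8):
    im,d,X=cloud("scene"); o=robot.get_obs();F.append(o["contact_force"]); T=o["tcp_pos"];E=o["ee_rot"]
    R=X.reshape(-1,3);hsv=cv2.cvtColor(im,cv2.COLOR_BGR2HSV).reshape(-1,3)
    ex=np.array([.25,.968,0]);ey=np.array([.968,-.25,0]); S=np.array([.515,.230,0]); D=np.c_[(R-S)@ex,(R-S)@ey,R[:,2]]
    m=(D[:,0]>.025)&(D[:,0]<.07)&(abs(D[:,1])<.012)&(D[:,2]>.16)&(D[:,2]<.3)&(hsv[:,1]<90); A.append(D[m,2].mean())
    m=(abs(D[:,0])<.04)&(abs(D[:,1])>.02)&(abs(D[:,1])<.075)&(abs(D[:,2]-np.mean(A)+.012)<.014)&(hsv[:,1]<90); P=D[m]
    B.append(np.r_[np.polyfit(P[:,1],P[:,0],1)[1],np.polyfit(P[:,1],P[:,2],1)[::-1],m.sum()])
print(o["clock"],"F",np.mean(F,0).round(2),np.std(F,0).round(2),"tcp",T.round(4),"arm z",np.mean(A).round(4),"bar x,z,slope,n",np.mean(B,0).round(4),"travel~",round(.2607-np.mean(A),4))
E
python3 f.py; python3 -m handwheel '{"rotation":[[0,0,0],[0,0,0],[0,0,0],[0,0,0],[0,0,0],[0,0,0],[0,0,0],[0,0,0],[0,0,0],[0,0,0],[0,0,0],[0,0,0]],"translation":[[0,0,1],[0,0,2],[0,0,3],[0,0,4],[0,0,5],[0,0,6],[0,0,7],[0,0,8],[0,0,9],[0,0,9.5],[0,0,10],[0,0,10]],"jaw":[0,0,0,0,0,0,0,0,0,0,0,0]}'; python3 f.py
```

```text
9.3833 F [ 0.31  1.16 -2.17] [0.43 0.51 0.27] tcp [0.5147 0.23   0.2657] arm z 0.2458 bar x,z,slope,n [1.9000e-03 2.4080e-01 3.5000e-03 5.8375e+01] travel~ 0.0149
clock: 10.38
tcp_pos: [0.5146, 0.23, 0.2555]
ee_rot: [[0.25, 0.968, 0.0], [0.968, -0.25, -0.0], [-0.0, 0.0, -1.0]]
contact_force: [0.7, 1.4, -0.9]
opening: 0.189
grasp_force: 30.0
10.7833 F [ 0.93  1.11 -1.34] [0.36 0.35 0.33] tcp [0.5147 0.23   0.2556] arm z 0.236 bar x,z,slope,n [1.8000e-03 2.3080e-01 9.0000e-04 5.8125e+01] travel~ 0.0247
```

Force on the tool is about +1.1 N along the stand's +x, so the bar sits on the tip-side slope. I shift 1.5 mm in +x while letting down further.

```bash
python3 -m handwheel '{"rotation":[[0,0,0],[0,0,0],[0,0,0],[0,0,0],[0,0,0],[0,0,0],[0,0,0],[0,0,0],[0,0,0],[0,0,0],[0,0,0],[0,0,0]],"translation":[[0.3,0,0.5],[0.6,0,1],[0.9,0,1.5],[1.2,0,2],[1.5,0,2.5],[1.5,0,3],[1.5,0,3.5],[1.5,0,4],[1.5,0,4.5],[1.5,0,5],[1.5,0,5],[1.5,0,5]],"jaw":[0,0,0,0,0,0,0,0,0,0,0,0]}'; python3 f.py
```

```text
clock: 11.78
tcp_pos: [0.515, 0.2315, 0.2506]
ee_rot: [[0.25, 0.968, -0.0], [0.968, -0.25, -0.0], [-0.0, -0.0, -1.0]]
contact_force: [0.4, 2.0, -1.3]
opening: 0.19
grasp_force: 30.0
12.1833 F [ 0.22  1.68 -0.92] [0.4  0.32 0.32] tcp [0.515  0.2315 0.2506] arm z 0.2334 bar x,z,slope,n [3.300e-03 2.257e-01 3.300e-03 5.825e+01] travel~ 0.0273
```

Run:
```python
from h import *
for t in("3","4","5"):
    d=np.load(f"scene{t}.npz");R=d["X"].reshape(-1,3);hsv=cv2.cvtColor(d["im"],cv2.COLOR_BGR2HSV).reshape(-1,3)
    ex=np.array([.25,.968,0]);ey=np.array([.968,-.25,0]); S=np.array([.515,.230,0]); D=np.c_[(R-S)@ex,(R-S)@ey,R[:,2]]
    m=(D[:,0]>.025)&(D[:,0]<.07)&(abs(D[:,1])<.012)&(D[:,2]>.16)&(D[:,2]<.3)&(hsv[:,1]<90); print(t,"arm",D[m,2].mean(),m.sum())
    m=(D[:,0]>-.03)&(D[:,0]<.03)&(abs(D[:,1])<.012)&(D[:,2]>.235)&(D[:,2]<.268)&(hsv[:,1]<90)
    if t!="5": print(D[m][np.argsort(D[m,0])].round(4)[:,[0,2]].tolist())
```

```text
3 arm 0.25996035328361317 21
[[-0.0136, 0.2532], [-0.0127, 0.259], [-0.0124, 0.2515], [-0.0115, 0.2572], [-0.0113, 0.2622], [-0.009, 0.2486], [-0.0085, 0.2473], [-0.0073, 0.2457], [-0.0057, 0.2551], [-0.005, 0.2577], [-0.004, 0.2396], [-0.0038, 0.2447], [-0.0028, 0.2487], [-0.0018, 0.245], [-0.0002, 0.2419], [0.0017, 0.2392], [0.0042, 0.2401], [0.0065, 0.2475], [0.0097, 0.2414], [0.0114, 0.2366], [0.0116, 0.2466], [0.0142, 0.2447], [0.0165, 0.2454], [0.0187, 0.2508], [0.019, 0.2559], [0.0195, 0.2546], [0.0195, 0.2535], [0.0206, 0.2481], [0.0211, 0.2612], [0.0246, 0.2585], [0.0264, 0.2575], [0.0292, 0.2589]]
4 arm 0.26085972539359875 22
[[-0.0134, 0.2553], [-0.0108, 0.2562], [-0.0076, 0.2549], [-0.0075, 0.2502], [-0.0051, 0.2432], [-0.0049, 0.256], [-0.0049, 0.2482], [-0.0039, 0.2523], [-0.0018, 0.2498], [0.001, 0.2432], [0.0011, 0.2482], [0.0013, 0.2418], [0.0033, 0.241], [0.0045, 0.2405], [0.0095, 0.2412], [0.0106, 0.2455], [0.0134, 0.2437], [0.0163, 0.25], [0.0191, 0.2483], [0.0207, 0.2608], [0.0218, 0.259], [0.023, 0.2585], [0.0235, 0.2561], [0.0271, 0.2584], [0.0287, 0.263]]
5 arm 0.2577548001115269 24
```

The unloaded trough spans x -14 to +22 mm in this frame, so its middle is about +4. The bar is at +3.3 and about 2 mm high, so I shift a little more and lower on.

```bash
python3 -m handwheel '{"rotation":[[0,0,0],[0,0,0],[0,0,0],[0,0,0],[0,0,0],[0,0,0],[0,0,0],[0,0,0],[0,0,0],[0,0,0],[0,0,0],[0,0,0]],"translation":[[0.3,0,0.5],[0.6,0,1],[0.9,0,1.5],[1.2,0,2],[1.5,0,2.5],[1.5,0,3],[1.5,0,3.5],[1.5,0,4],[1.5,0,4],[1.5,0,4],[1.5,0,4],[1.5,0,4]],"jaw":[0,0,0,0,0,0,0,0,0,0,0,0]}'; python3 f.py
```

```text
clock: 13.18
tcp_pos: [0.5154, 0.2329, 0.2466]
ee_rot: [[0.25, 0.968, 0.0], [0.968, -0.25, -0.0], [-0.0, 0.0, -1.0]]
contact_force: [-0.6, -0.9, 0.6]
opening: 0.191
grasp_force: 30.0
13.5833 F [-0.53 -1.45 -0.37] [0.45 0.43 0.27] tcp [0.5154 0.2329 0.2466] arm z 0.2264 bar x,z,slope,n [4.800e-03 2.218e-01 6.900e-03 5.725e+01] travel~ 0.0343
```

```bash
python3 -m handwheel '{"rotation":[[0,0,0],[0,0,0],[0,0,0],[0,0,0],[0,0,0],[0,0,0]],"translation":[[-0.3,0,0],[-0.5,0,0.3],[-0.7,0,0.6],[-0.7,0,1],[-0.7,0,1],[-0.7,0,1]],"jaw":[0,0,0,0,0,0]}'; python3 f.py;python3 f.py
```

```text
clock: 14.08
tcp_pos: [0.5153, 0.2324, 0.2456]
ee_rot: [[0.25, 0.968, 0.0], [0.968, -0.25, 0.0], [0.0, 0.0, -1.0]]
contact_force: [-0.1, 1.6, -0.3]
opening: 0.191
grasp_force: 30.0
14.4833 F [ 0.26  1.8  -0.26] [0.55 0.53 0.39] tcp [0.5152 0.2323 0.2456] arm z 0.2312 bar x,z,slope,n [4.400e-03 2.209e-01 7.300e-03 5.825e+01] travel~ 0.0295
14.8833 F [ 0.49  1.87 -0.03] [0.89 0.56 0.45] tcp [0.5152 0.2322 0.2456] arm z 0.2308 bar x,z,slope,n [4.300e-03 2.209e-01 2.700e-03 5.875e+01] travel~ 0.0299
```

```bash
python3 -m handwheel '{"rotation":[[0,0,0],[0,0,0],[0,0,0],[0,0,0],[0,0,0],[0,0,0]],"translation":[[0.1,0,0],[0.2,0,0],[0.4,0,0],[0.4,0,0],[0.4,0,0],[0.4,0,0]],"jaw":[0,0,0,0,0,0]}'; python3 f.py;python3 f.py
```

```text
clock: 15.38
tcp_pos: [0.5153, 0.2325, 0.2455]
ee_rot: [[0.25, 0.968, -0.0], [0.968, -0.25, -0.0], [-0.0, -0.0, -1.0]]
contact_force: [0.7, -0.7, 0.4]
opening: 0.186
grasp_force: 30.0
15.7833 F [ 0.26 -1.17 -0.35] [0.39 0.29 0.4 ] tcp [0.5153 0.2325 0.2455] arm z 0.228 bar x,z,slope,n [4.4000e-03 2.2070e-01 5.2000e-03 5.6875e+01] travel~ 0.0327
16.1833 F [ 0.41 -1.57 -0.57] [0.59 0.57 0.48] tcp [0.5152 0.2326 0.2456] arm z 0.227 bar x,z,slope,n [4.300e-03 2.207e-01 3.800e-03 5.850e+01] travel~ 0.0337
```

```bash
python3 -m handwheel '{"rotation":[[0,0,0],[0,0,0],[0,0,0],[0,0,0],[0,0,0],[0,0,0]],"translation":[[-0.1,0,0],[-0.2,0,0],[-0.2,0,0],[-0.2,0,0],[-0.2,0,0],[-0.2,0,0]],"jaw":[0,0,0,0,0,0]}'; python3 f.py;python3 f.py
```

```text
clock: 16.68
tcp_pos: [0.5153, 0.2325, 0.2456]
ee_rot: [[0.25, 0.968, 0.0], [0.968, -0.25, -0.0], [0.0, 0.0, -1.0]]
contact_force: [1.0, -1.0, -0.7]
opening: 0.188
grasp_force: 30.0
17.0833 F [ 0.06 -0.5  -0.14] [0.44 0.52 0.53] tcp [0.5153 0.2325 0.2456] arm z 0.2282 bar x,z,slope,n [4.500e-03 2.209e-01 3.000e-03 5.700e+01] travel~ 0.0325
17.4833 F [ 0.44 -0.35  0.07] [0.42 0.41 0.58] tcp [0.5153 0.2325 0.2456] arm z 0.2307 bar x,z,slope,n [4.500e-03 2.208e-01 7.000e-03 5.775e+01] travel~ 0.03
```

```bash
python3 - <<'E'
from h import *
F=[]
for i in range(24):
    cams.read_camera("scene"); F.append(robot.get_obs()["contact_force"])
F=np.array(F);print(F.mean(0),F.std(0)/24**.5)
E
python3 f.py
```

```text
[ 0.32638119 -0.125592   -0.07364648] [0.08585475 0.06701935 0.11503668]
19.0833 F [ 0.39 -0.14  0.16] [0.47 0.43 0.3 ] tcp [0.5153 0.2324 0.2456] arm z 0.2306 bar x,z,slope,n [4.5000e-03 2.2080e-01 5.9000e-03 5.7125e+01] travel~ 0.0301
```

Forces are balanced: Fz is about 0, the lateral force about 0, and the bar is seated. I open the jaws slowly, holding the pose.

```bash
python3 -m handwheel '{"rotation":[[0,0,0],[0,0,0],[0,0,0],[0,0,0],[0,0,0],[0,0,0],[0,0,0],[0,0,0],[0,0,0],[0,0,0],[0,0,0],[0,0,0]],"translation":[[0,0,0],[0,0,0],[0,0,0],[0,0,0],[0,0,0],[0,0,0],[0,0,0],[0,0,0],[0,0,0],[0,0,0],[0,0,0],[0,0,0]],"jaw":[17,18,19,20,22,24,27,30,34,38,42,46]}'; python3 f.py
```

```text
clock: 20.08
tcp_pos: [0.5153, 0.2325, 0.2456]
ee_rot: [[0.25, 0.968, 0.0], [0.968, -0.25, -0.0], [-0.0, 0.0, -1.0]]
contact_force: [-0.0, -0.2, -0.1]
opening: 0.456
grasp_force: 0.0
20.4833 F [ 0.29  0.07 -0.  ] [0.53 0.54 0.52] tcp [0.5153 0.2324 0.2456] arm z 0.2251 bar x,z,slope,n [ 4.3000e-03  2.1930e-01 -4.1500e-02  5.9375e+01] travel~ 0.0356
```

```bash
python3 -m handwheel '{"rotation":[[0,0,0],[0,0,0],[0,0,0],[0,0,0],[0,0,0],[0,0,0],[0,0,0],[0,0,0],[0,0,0],[0,0,0],[0,0,0],[0,0,0]],"translation":[[0,0,0],[0,0,0],[0,0,0],[0,0,0],[0,0,0],[0,0,0],[0,0,0],[0,0,0],[0,0,0],[0,0,0],[0,0,0],[0,0,0]],"jaw":[46,46,46,46,46,46,46,46,46,46,46,46]}'; python3 look.py 7|head -4; python3 f.py
```

```text
clock: 21.48
tcp_pos: [0.5153, 0.2324, 0.2456]
ee_rot: [[0.25, 0.968, 0.0], [0.968, -0.25, -0.0], [-0.0, 0.0, -1.0]]
contact_force: [-0.5, 0.0, 0.1]
opening: 0.484
grasp_force: 0.0
21.4833 [0.5153 0.2324 0.2456] [-0.52  0.03  0.12]
scene bar n 77 x [0.0062 0.0013] z [0.0333 0.0271] -0.0773 0.0876
scene hook n 604 y-fit [-0.2871  0.0454]
  0.04 n4 y 0.0001 z 0.2308 0.224-0.235
21.9833 F [-0.33  0.19 -0.21] [0.46 0.63 0.21] tcp [0.5152 0.2325 0.2456] arm z 0.2249 bar x,z,slope,n [ 4.300e-03  2.192e-01 -3.950e-02  5.975e+01] travel~ 0.0358
```

View pics/crop7.png

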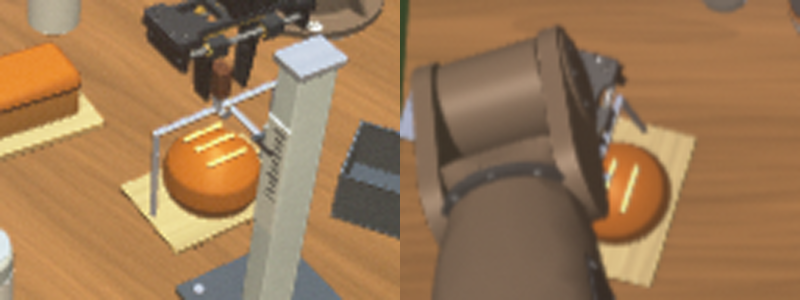

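```bash
python3 -m handwheel '{"rotation":[[0,0,0],[0,0,0],[0,0,0],[0,0,0],[0,0,0],[0,0,0],[0,0,0],[0,0,0],[0,0,0],[0,0,0],[0,0,0],[0,0,0]],"translation":[[0,0,-3],[0,0,-8],[0,0,-16],[0,0,-26],[0,0,-38],[0,0,-52],[0,0,-66],[0,0,-80],[0,0,-94],[0,0,-108],[0,0,-118],[0,0,-122]],"jaw":[46,46,46,46,46,46,46,46,46,46,46,46]}'; python3 -m handwheel '{"rotation":[[0,0,0],[0,0,0],[0,0,0],[0,0,0],[0,0,0],[0,0,0],[0,0,0],[0,0,0],[0,0,0],[0,0,0],[0,0,0],[0,0,0]],"translation":[[-10,0,0],[-25,0,0],[-45,0,0],[-65,0,0],[-90,0,0],[-115,0,0],[-140,0,0],[-165,0,0],[-190,0,0],[-210,0,0],[-225,0,0],[-230,0,0]],"jaw":[46,46,46,46,46,46,46,46,46,46,46,46]}'; python3 f.py
python3 - <<'E'
from h import *
im,d,X=cloud("scene");np.savez("scene8.npz",im=im,d=d,X=X)
im2,_,X2=cloud("top");np.savez("top8.npz",im=im2,X=X2)
s=lambda im,x,y,w,h:cv2.resize(im[y:y+h,x:x+w],(400,300),interpolation=cv2.INTER_CUBIC)
cv2.imwrite("pics/crop8.png",np.vstack([np.hstack([s(im,280,200,88,66),s(im2,84,130,88,66)]),np.hstack([s(im,0,0,512,384),s(im2,0,0,512,384)])]))
R=X.reshape(-1,3);hsv=cv2.cvtColor(im,cv2.COLOR_BGR2HSV).reshape(-1,3)
ex=np.array([.25,.968,0]);ey=np.array([.968,-.25,0]); S=np.array([.515,.230,0]); D=np.c_[(R-S)@ex,(R-S)@ey,R[:,2]]
m=(abs(D[:,0])<.03)&(abs(D[:,1])<.012)&(D[:,2]>.18)&(D[:,2]<.25)&(hsv[:,1]<90); print("hook",D[m][np.argsort(D[m,0])].round(3).tolist())
m=(abs(D[:,0])<.03)&(abs(D[:,1])<.1)&(abs(D[:,2]-.219)<.015)&(hsv[:,1]<90)&(abs(D[:,1])>.015);print("bar ends",D[m,1].min(),D[m,1].max())
A=D[(D[:,0]>.025)&(D[:,0]<.09)&(abs(D[:,1])<.012)&(D[:,2]>.2)&(D[:,2]<.26)];print("arm",A[np.argsort(A[:,0])].round(3).tolist())
E
```

```text
clock: 22.98
tcp_pos: [0.5155, 0.2326, 0.3698]
ee_rot: [[0.25, 0.968, 0.003], [0.968, -0.25, 0.001], [0.001, 0.002, -1.0]]
contact_force: [0.7, -0.1, -1.1]
opening: 0.486
grasp_force: 0.0
clock: 23.98
tcp_pos: [0.4563, 0.0075, 0.367]
ee_rot: [[0.252, 0.968, -0.001], [0.968, -0.252, -0.0], [-0.001, -0.001, -1.0]]
contact_force: [0.1, -0.2, -0.1]
opening: 0.486
grasp_force: 0.0
24.3833 F [0.08 0.3  0.12] [0.46 0.54 0.55] tcp [0.4577 0.0104 0.3675] arm z 0.2256 bar x,z,slope,n [ 4.400e-03  2.195e-01 -4.270e-02  5.925e+01] travel~ 0.0351
hook [[-0.003, 0.007, 0.216], [-0.001, 0.005, 0.23], [0.0, 0.005, 0.222], [0.001, -0.012, 0.22], [0.002, 0.007, 0.228], [0.003, 0.011, 0.217], [0.003, 0.007, 0.22], [0.004, -0.006, 0.22], [0.004, 0.004, 0.224], [0.004, 0.003, 0.219], [0.004, -0.006, 0.211], [0.005, 0.008, 0.217], [0.005, -0.009, 0.22], [0.006, 0.006, 0.231], [0.006, -0.001, 0.21], [0.007, 0.005, 0.218], [0.008, 0.001, 0.216], [0.008, 0.003, 0.227], [0.008, -0.002, 0.22], [0.008, -0.007, 0.219], [0.008, 0.004, 0.232], [0.009, -0.01, 0.222], [0.011, 0.005, 0.226], [0.012, 0.012, 0.243], [0
[... 161 characters left out ...]
021, -0.005, 0.229], [0.024, -0.003, 0.228], [0.024, 0.002, 0.23], [0.029, 0.001, 0.228]]
bar ends -0.07776170742070086 0.08792528754516107
arm [[0.029, 0.001, 0.228], [0.03, -0.002, 0.233], [0.034, 0.001, 0.233], [0.035, -0.002, 0.232], [0.036, 0.002, 0.23], [0.036, -0.003, 0.223], [0.039, 0.0, 0.231], [0.039, -0.004, 0.23], [0.043, -0.001, 0.23], [0.047, 0.001, 0.229], [0.047, -0.002, 0.232], [0.052, -0.003, 0.231], [0.052, 0.002, 0.233], [0.053, 0.002, 0.229], [0.056, 0.0, 0.232], [0.057, -0.003, 0.231], [0.06, -0.001, 0.229], [0.06, 0.003, 0.231], [0.061, -0.009, 0.226], [0.061, -0.005, 0.229], [0.061, -0.001, 0.226], [0.068, -0.008, 0.228], [0.069, 0.001, 0.233], [0.069, -0.003, 0.231]]
```

View pics/crop8.png

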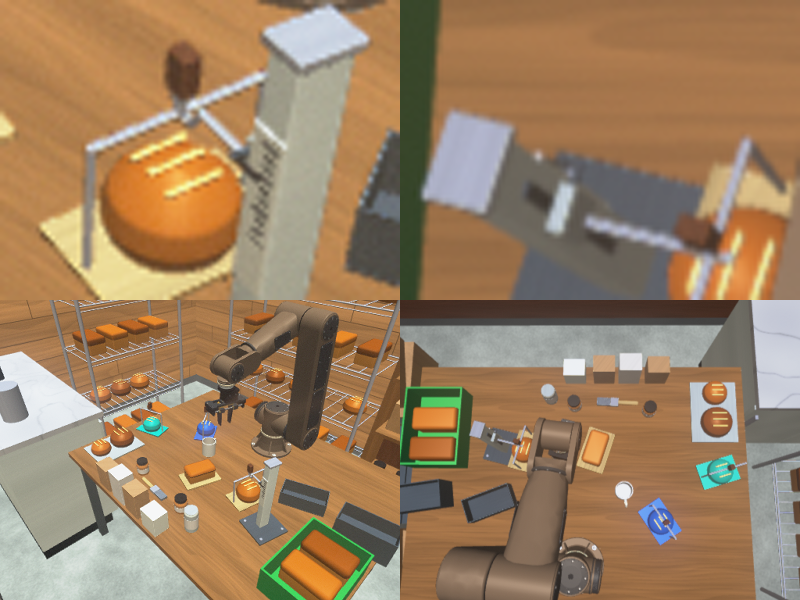

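The crop shows the carrier hanging in the hook, with the gripper clear. From the measurements:
- Tilt is about 2.4 degrees.
- The bar's middle is about 5 mm off along y, and its height is at the seat.
- Hook travel is about 30 mm and unchanged over several seconds.
- The bystanders look undisturbed.

I hand it in.

```bash
python3 -c "
from cell import robot
print(robot.job_done())"
```

```text
the job is handed in; nothing more can be done
None
```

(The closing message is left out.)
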